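Lock the bead canister's bayonet lid

TASK

Close the bead canister: take the lid that has the bar handle and the two ears, set it down in the canister's collar with its ears in the gaps between the two hooks, and twist it clockwise (seen from above) until the ears are cammed tight under the hooks and near their stops. Then let go; leave the other lid, the one with the round knob, where it lies.

Things in the scene. Friction and masses are not known exactly. Their poses are not given: they have to be found in the camera images.
- lid_grip (a point): Centre of the beech bar handle of the loose lid to use (sizes in mm). Bar 76 long (along x), 20 wide, 24 high, on a 56 x 12 web. Below it a steel disc 80 across, 10 thick, its underside 50 under this point, flat on the table at the start. Two ears in line with the handle (x, -x): 112 over both tips, 24 wide, 10 thick. A half turn makes no difference. About 0.25 kg.
- canister: Open steel canister, screwed down, on a square beech foot (150 x 150 x 12 mm). Origin: centre of its underside; axes as the hooks'. The lid's underside rests on a ledge 74 mm up (handle centre then 124 up), inside a collar wall 124 mm across inside, 140 outside, top 95 mm up; hooks end below 96. Lid's sideways play: 6 mm. 5 mm over the ears at a hook's mouth; friction holds the tight lid when let go.
- hooks: Two brass hooks in the collar; origin on its axis at ledge height; x: where handle and ears point when locked. They overhang radius 47-62 mm, from -30 to 34 and 150 to 214 deg (counter-clockwise from x, seen from above). The lid drops in with its handle 50 to 130 deg from x (70 suits); turn clockwise to 0. The ramps under the hooks bind lightly from about 12 deg before 0; stops are about 6 deg past 0.
- plain_lid_center (a point): Middle of the other loose lid, to be left alone: a steel disc 90 mm across and 10 thick, no ears, with a round beech knob 32 across on a thin stem, 50 high in all; this point is 25 mm above the table.
There are look-alikes about, which are no part of the job. What is shaped like the part that bears lid_grip but red is not meant.

How it is judged:
By the outcome, as a careful person would: the job done as asked, in the order asked, and still so for the second after the job is handed in, with the robot touching nothing.
It also fails if it takes over 40 s, if anything falls off the work surface, if the arm or the gripper's body presses on something with over 40 N, if the wrist force passes 120 N, or if a joint passes its speed limit or range.

ROBOT

A 7-joint arm with a two-finger parallel gripper is mounted at the origin on the work surface. World frame = base frame: x ahead of the robot, y to its left, z up, the work surface at z = 0. Lengths are in m, angles in rad, forces in N, time in s.
With the tool pointing down it reaches from about 0.4 to 0.875 m from the base axis. Payload 19.3 kg.
Tool frame: the origin (TCP) lies at the very end of the fingers, on their centre line; the grasp point (between the pads) lies 19 mm behind it; z points along the fingers, y is the line along which they close (so a half turn about z gives the same grasp; the last joint's range is limited). The gripper opens to 85 mm and grips with 20 to 120 N. Pads are 22 mm wide; open, the fingers measure 114 mm over their backs; the gripper's body (76 mm by 85 mm) begins 54 mm behind the grasp point. The pads swing forward as they close: fully open they stand 13 mm farther back than shut.
Start: joints at [-1.211, 0.521, -0.036, 1.599, 0.021, 1.021, -0.113], TCP at [0.26, 0.568, 0.231] pointing down, gripper open.
Joint ranges: [-2.91, 2.91], [-0.3, 2.13], [-1.5, 1.42], [0.17, 2.43], [-1.26, 4.41], [0.16, 1.93], [-2.52, 2.52]. Speed limits (rad/s): [1.89, 1.89, 2.39, 2.39, 3.01, 3.01, 3.01].

INTERFACE

Orientations are given as [roll, pitch, yaw] about the fixed x, y, z axes, in that order (R = Rz(yaw) Ry(pitch) Rx(roll)).
In Python, from workcell import bot gives the robot as it stands. The module is installed in compiled form; this text tells all that it offers.
- The arm moves only by the tool apply_moves, never from a script. Its arguments are lists of equal length, an entry for each row: "claw": the finger opening in m, from 0 to 0.0854; "xyz": the shift along the tool's x, y, z in m, a list of three; "twist": the turn, a rotation vector about the tool's x, y, z in rad, a list of three. A call has 1 to 20 rows; each row shifts and turns the commanded pose from where the row before left it, along the tool's axes as they then stand; what a row does not reach is not made up. A row lasts 1/10 s, in which the tool goes at most 50 mm and 8.59 degrees, less where a joint would pass 70% of its speed; a pose out of reach is approached as far as the arm can. A call with a gripper value outside its range is refused whole. The fingers move at their own pace and stop on an object; "force" is the grip in N (left out, the last holds). Time passes only in rows, so rows that do not move let the fingers close. It gives the time, the measured TCP pose, the force, the opening and the grip force at its end, in the units of the state.
- bot.observe(): the state, without advancing time (a new reading comes with each control period).
- bot.grab_frame(name): name is "side" or "top" or "wrist"; returns a dict with "img" (400x640x3 uint8, red, green, blue), "vfov" (degrees; the focal length in pixels is half the picture's height over the tangent of half this angle, whatever the lens; pixels are square), "cx", "cy" (the principal point, pixels), "distortion" ([k1, k2, p1, p2, k3] as OpenCV has them; the pictures are not rectified), "view" (4x4, takes a point from world to camera coordinates). Camera axes: x right, y up, looking along -z (the intrinsics and any distortion apply to the point x, -y, -z); pixel columns grow to the right and rows downward; lengths in m; the calibration is good to about 2 mm. A picture is of the moment at which its call begins. There is no depth.
- bot.job_done(): hands the job in; it is judged then, once.
Trained networks look in the newest picture that a camera, given by its name, has taken for a name from the list of things; names that differ only in an ending like _2 or _b are one class to them, and where a whole thing is asked for, a point or a joint stands for the part that bears it (a point fixed in the world has none). Each returns a list of dicts, best first, with "score" (0 to 1); they miss things now and then, are a little off and sometimes report something else, mostly with a low value. They report only what shows in the picture. A call takes as long as a camera call. They do not tell look-alikes from the thing itself.
- bot.find_in(camera, query): "position" ([x, y, z] in m, in world coordinates, good to about 4 mm: the middle of the surface that is visible of it).
The state is a dict: "clock": time; "qpos": joint angles; "qd": joint speeds; "joint_efforts": joint torques, N m; "position": TCP position; "tool_rot": TCP orientation; "force": force on the tool from outside, world axes, zero at the start; "moment": the same for the moment, N m; "grip_width": finger opening in m; "finger_force": force on a finger pad.
Only numpy, scipy, OpenCV 4.12 (cv2) and the standard library are available. Lean on these libraries where they do the work, as an engineer would, in place of code of your own. Each camera call takes 0.05 s, during which the arm holds its last target. There are 200 camera calls.

## Working session

There is one attempt and no reset: what is moved stays moved. The work goes in short steps, Python scripts to look and compute and a tool call to move; the robot and the scene stay as the last step left them, time stands still between calls to the robot, and variables do not carry over. Pictures are saved under pics/ and viewed, at most 10 in all, crops included, and the job is handed in when it is done.

Besides the shell and the picture viewer there is one more tool, called after "Emit:" in YAML: its name, and indented under it one key for each argument. apply_moves: Moves the arm, as the interface text tells. Its arguments: {"type":"object","properties":{"claw":{"type":"array"},"xyz":{"type":"array"},"twist":{"type":"array"},"force":{"type":"number"}},"required":["claw","xyz","twist"]}

```bash
mkdir -p pics; cat > h.py <<'E'
import numpy as np, cv2
from workcell import bot
def K(f):
    h,w=f["img"].shape[:2]; F=h/2/np.tan(np.radians(f["vfov"])/2)
    return np.array([[F,0,f["cx"]],[0,F,f["cy"]],[0,0,1.]]),np.array(f["distortion"],float)
def ray(f,uv,z):
    k,d=K(f); V=np.array(f["view"])
    p=cv2.undistortPoints(np.array(uv,float).reshape(-1,1,2),k,d).reshape(-1,2)
    R=V[:3,:3];c=-R.T@V[:3,3]
    D=np.c_[p[:,0],-p[:,1],-np.ones(len(p))]@R
    return c+D*((z-c[2])/D[:,2])[:,None]
def proj(f,P):
    k,d=K(f);V=np.array(f["view"]);q=np.atleast_2d(P)@V[:3,:3].T+V[:3,3]
    return cv2.projectPoints((q*[1,-1,-1]).reshape(-1,1,3),np.zeros(3),np.zeros(3),k,d)[0].reshape(-1,2)
def save(f,n,crop=None,s=1):
    im=f["img"][:,:,::-1]
    if crop: a,b,c,e=crop; im=im[b:e,a:c]
    cv2.imwrite("pics/"+n,cv2.resize(im,None,fx=s,fy=s,interpolation=cv2.INTER_CUBIC))
E
python3 - <<'E'
from h import *
import pickle
for c in ["top","side"]:
    f=bot.grab_frame(c); save(f,c+"0.png"); pickle.dump(f,open(c+".pkl","wb"))
    for q in ["lid_grip","canister","hooks","plain_lid_center"]:
        for r in bot.find_in(c,q): 
            if r["score"]>.2: print(c,q,np.round(r["position"],3),round(r["score"],2),proj(f,r["position"]).round()[0])
s=bot.observe(); print(s["clock"],s["position"],s["tool_rot"])
E
```

```text
top lid_grip [0.56  0.303 0.012] 0.86 [203. 218.]
top lid_grip [0.709 0.343 0.014] 0.57 [186. 148.]
top canister [ 0.475 -0.193  0.07 ] 0.89 [452. 257.]
top hooks [ 0.5   -0.196  0.094] 0.79 [456. 243.]
top plain_lid_center [0.452 0.084 0.008] 0.66 [310. 269.]
side lid_grip [0.559 0.306 0.017] 0.77 [299. 147.]
side lid_grip [0.715 0.345 0.017] 0.72 [354. 135.]
side canister [ 0.473 -0.216  0.078] 0.56 [279. 324.]
side hooks [ 0.501 -0.198  0.091] 0.64 [296. 308.]
side plain_lid_center [0.45  0.078 0.006] 0.76 [261. 218.]
0.5 [0.26043158 0.56814318 0.23127606] [-3.14156471e+00 -2.05398375e-05  2.71180304e+00]
```

View pics/top0.png

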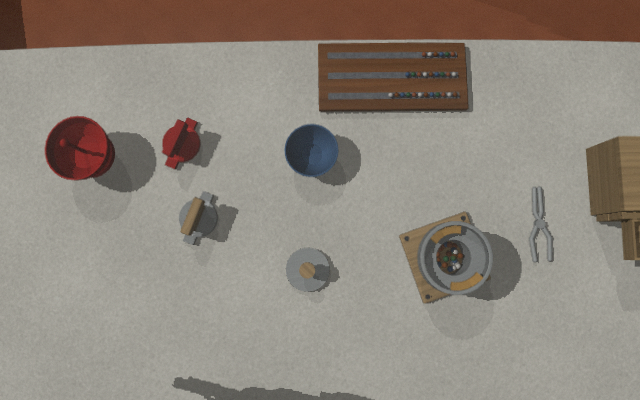

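View pics/side0.png

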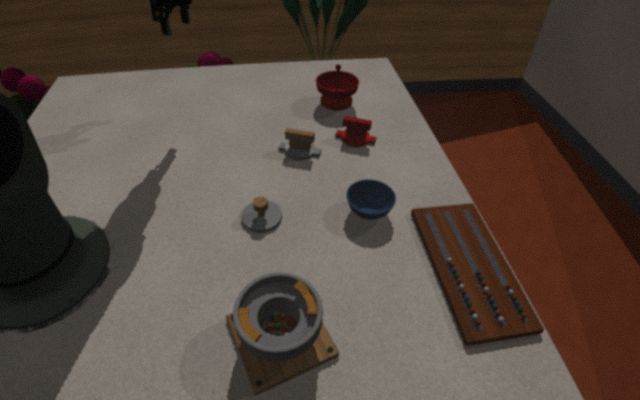

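Top view: grey lid with a beech bar at (199,218), red look-alike at (181,143), and the round-knob lid at (308,270). The one at (199,218) has a beech bar and two ears, so it fits. The canister is at (455,258), with its hooks at about (447,234) and (466,283). I'll confirm with one enlarged crop.

```bash
python3 - <<'E'
from h import *
import pickle
f=pickle.load(open("top.pkl","rb"))
a=cv2.resize(f["img"][180:255,150:250,::-1],None,fx=4,fy=6) if 0 else cv2.resize(f["img"][205-40:205+60,150:250,::-1],None,fx=4,fy=4,interpolation=cv2.INTER_CUBIC)
b=cv2.resize(f["img"][205:305,400:500,::-1],None,fx=4,fy=4,interpolation=cv2.INTER_CUBIC)
cv2.imwrite("pics/crop1.png",np.hstack([a,b]))
E
```

```text
(no output)
```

View pics/crop1.png

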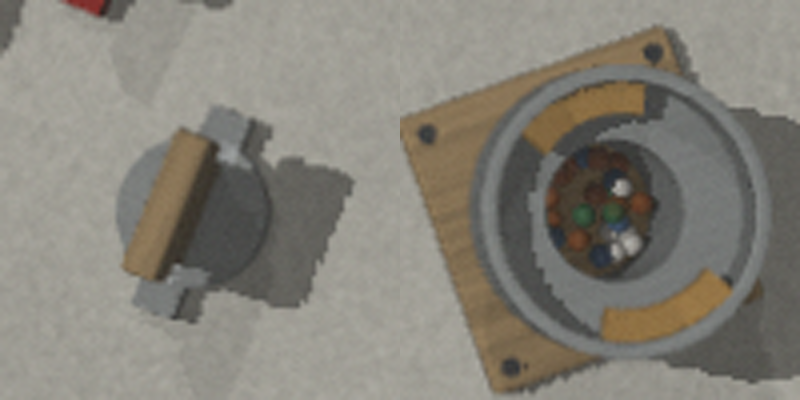

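The crop shows the beech-bar lid with two grey ears. Its bar's top corners are at (180,130), (215,145), (158,280) and (123,265) in the crop. The canister collar is centred near (620,211) with two brass hooks.

```bash
python3 - <<'E'
from h import *
import pickle
f=pickle.load(open("top.pkl","rb"))
L=lambda p:[(150+x/4-.4,165+y/4-.4) for x,y in p]
C=lambda p:[(400+(x-400)/4-.4,205+y/4-.4) for x,y in p]
b=ray(f,L([(180,130),(215,145),(158,280),(123,265)]),.062)
print(b.round(4),"c",b.mean(0).round(4)); v=(b[0]+b[1]-b[2]-b[3])/2; print("len",np.hypot(*v[:2]),"yaw",np.degrees(np.arctan2(v[1],v[0])))
o=ray(f,C([(471,211),(770,211),(620,65),(620,357)]),.095); print(o.round(4),(o[:2].mean(0)+o[2:].mean(0))/2)
c=(o[:2].mean(0)+o[2:].mean(0))/2
k=ray(f,C([(523,133),(545,152),(643,83),(643,115),(600,310),(607,342),(712,268),(732,287)]),.094)-c
print("hooks",np.degrees(np.arctan2(k[:,1],k[:,0])).round(1),np.hypot(k[:,0],k[:,1]).round(4))
s=ray(f,C([(428,133),(653,52),(511,367)]),.012)
print("foot",s.round(4),"centre",((s[1]+s[2])/2).round(4)); 
for v in (s[1]-s[0],s[2]-s[0]): print(np.degrees(np.arctan2(v[1],v[0])),np.hypot(*v[:2]))
print(np.array(bot.observe()["qpos"]).round(3))
E
```

```text
[[0.5984 0.3099 0.062 ]
 [0.5907 0.2923 0.062 ]
 [0.5243 0.3198 0.062 ]
 [0.5318 0.3374 0.062 ]] c [0.5613 0.3149 0.062 ]
len 0.07190612437610885 yaw -22.481659890190098
[[ 0.4751 -0.1201  0.095 ]
 [ 0.4726 -0.2631  0.095 ]
 [ 0.5429 -0.1937  0.095 ]
 [ 0.4057 -0.1886  0.095 ]] [ 0.47408002 -0.19138294  0.095     ]
hooks [  50.4   51.1  -12.5  -15.8  166.3  172.2 -122.9 -125.2] [0.0586 0.0449 0.0616 0.0467 0.0477 0.0619 0.0512 0.064 ]
foot [[ 0.5141 -0.116   0.012 ]
 [ 0.5542 -0.2349  0.012 ]
 [ 0.3941 -0.1553  0.012 ]] centre [ 0.4742 -0.1951  0.012 ]
-71.33965387002154 0.1254858512394826
-161.8669874300128 0.1262117116421933
[-1.211  0.521 -0.036  1.6    0.021  1.021 -0.113]
```

Emit:
apply_moves:
  claw: [0.085,0.085,0.085,0.085,0.085,0.085,0.085,0.085,0.085,0.085,0.085,0.085,0.085,0.085,0.085,0.085,0.085]
  xyz:
    - [-0.0237,-0.0066,0]
    - [-0.0237,-0.0066,0]
    - [-0.0237,-0.0066,0]
    - [-0.0237,-0.0066,0]
    - [-0.0237,-0.0066,0]
    - [-0.0237,-0.0066,0]
    - [-0.0237,-0.0066,0]
    - [-0.0237,-0.0066,0]
    - [-0.0237,-0.0066,0]
    - [-0.0237,-0.0066,0]
    - [-0.0237,-0.0066,0]
    - [-0.0237,-0.0066,0]
    - [-0.0237,-0.0066,0.01]
    - [-0.0237,-0.0066,0.01]
    - [-0.0237,-0.0066,0.01]
    - [-0.0237,-0.0066,0]
    - [0,0,0]
  twist:
    - [0,0,0]
    - [0,0,0]
    - [0,0,0]
    - [0,0,0]
    - [0,0,0]
    - [0,0,0]
    - [0,0,0]
    - [0,0,0]
    - [0,0,0]
    - [0,0,0]
    - [0,0,0]
    - [0,0,0]
    - [0,0,0]
    - [0,0,0]
    - [0,0,0]
    - [0,0,-0.037]
    - [0,0,0]

```text
clock: 2.2
position: [0.5635, 0.3109, 0.2009]
tool_rot: [-3.14, 0.001, 2.746]
force: [0.1, -0.8, 0.2]
grip_width: 0.0851
finger_force: 0.0
```

```bash
python3 - <<'E'
from h import *
import pickle
f=bot.grab_frame("wrist"); save(f,"w1.png"); pickle.dump(f,open("w1.pkl","wb"))
for r in bot.find_in("wrist","lid_grip"): print(np.round(r["position"],3),r["score"])
s=bot.observe(); print(s["clock"],s["position"],np.degrees(s["tool_rot"]),np.round(s["qpos"],3))
E
```

```text
[0.557 0.321 0.008] 0.87
[0.712 0.343 0.012] 0.66
2.3 [0.56123625 0.31389209 0.20117987] [-1.79998407e+02 -1.60257402e-02  1.57424685e+02] [-0.609  0.581  0.011  1.58  -0.008  0.981  0.581]
```

View pics/w1.png

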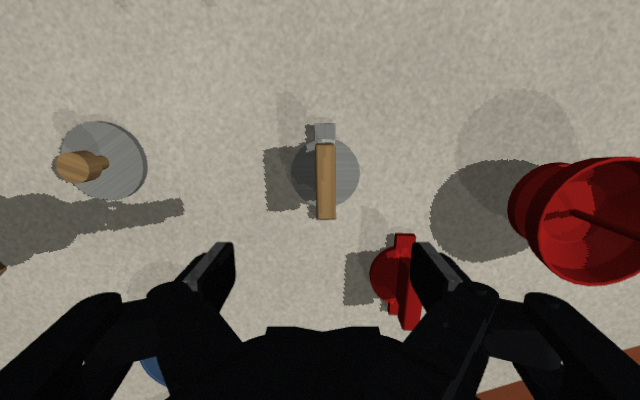

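The wrist view shows the beech-bar lid dead ahead. Its bar's top corners are at (316,143), (335,143), (335,219) and (317,219). The red look-alike is at (395,275), off to the right.

```bash
python3 - <<'E'
from h import *
import pickle
f=pickle.load(open("w1.pkl","rb"))
b=ray(f,[(316,143),(335,143),(335,219),(317,219)],.062)
v=(b[0]+b[1]-b[2]-b[3])/2;print(b.round(4),b.mean(0),np.hypot(*v[:2]),np.degrees(np.arctan2(v[1],v[0])))
s=bot.observe();y=s["tool_rot"][2];d=b.mean(0)[:2]-s["position"][:2]
print("tool",d@[np.cos(y),np.sin(y)],d@[np.sin(y),-np.cos(y)],np.degrees(y))
E
```

```text
[[0.5205 0.3242 0.062 ]
 [0.5274 0.3408 0.062 ]
 [0.5977 0.3124 0.062 ]
 [0.5907 0.2956 0.062 ]] [0.55907996 0.31823215 0.062     ] 0.07580928990303235 157.87670060843632
tool 0.0036572093053473713 0.003179712765155091 157.42468502744694
```

Emit:
apply_moves:
  claw: [0.085,0.085,0.085,0.085,0.085,0.085,0.085,0.02,0.005,0.005,0.005,0.005,0.005,0.005]
  xyz:
    - [0.003,0.003,0.03]
    - [0,0,0.03]
    - [0,0,0.03]
    - [0,0,0.03]
    - [0,0,0.03]
    - [0,0,0.02]
    - [0,0,0]
    - [0,0,0]
    - [0,0,0]
    - [0,0,0]
    - [0,0,0]
    - [0,0,0]
    - [0,0,0]
    - [0,0,0]
  twist:
    - [0,0,0]
    - [0,0,0]
    - [0,0,0]
    - [0,0,0]
    - [0,0,0]
    - [0,0,0]
    - [0,0,0]
    - [0,0,0]
    - [0,0,0]
    - [0,0,0]
    - [0,0,0]
    - [0,0,0]
    - [0,0,0]
    - [0,0,0]
  force: 60

```text
clock: 3.7
position: [0.5598, 0.3182, 0.0322]
tool_rot: [3.141, 0.0, 2.749]
force: [-2.3, -1.2, 9.3]
grip_width: 0.019
finger_force: 60.2
```

Emit:
apply_moves:
  claw: [0.005,0.005,0.005,0.005,0.005,0.005,0.005,0.005]
  xyz:
    - [0,0,-0.01]
    - [0,0,-0.02]
    - [0,0,-0.03]
    - [0,0,-0.03]
    - [0,0,-0.03]
    - [0,0,-0.03]
    - [0,0,0]
    - [0,0,0]
  twist:
    - [0,0,0]
    - [0,0,0]
    - [0,0,0]
    - [0,0,0]
    - [0,0,0]
    - [0,0,0]
    - [0,0,0]
    - [0,0,0]

```text
clock: 4.5
position: [0.5595, 0.3181, 0.1819]
tool_rot: [3.141, 0.0, 2.749]
force: [1.0, -1.0, -3.6]
grip_width: 0.0192
finger_force: 59.1
```

Emit:
apply_moves:
  claw: [0.005,0.005,0.005,0.005,0.005,0.005,0.005,0.005,0.005,0.005,0.005,0.005,0.005,0.005,0.005,0.005,0.005,0.005,0.005,0.005]
  xyz:
    - [-0.0058,-0.0253,0]
    - [-0.0058,-0.0253,0]
    - [-0.0058,-0.0253,0]
    - [-0.0058,-0.0253,0]
    - [-0.0058,-0.0253,0]
    - [-0.0058,-0.0253,0]
    - [-0.0058,-0.0253,0]
    - [-0.0058,-0.0253,0]
    - [-0.0058,-0.0253,0]
    - [-0.0058,-0.0253,0]
    - [-0.0058,-0.0253,0]
    - [-0.0058,-0.0253,0]
    - [-0.0058,-0.0253,0]
    - [-0.0058,-0.0253,0]
    - [-0.0058,-0.0253,0]
    - [-0.0058,-0.0253,0]
    - [-0.0058,-0.0253,0]
    - [-0.0058,-0.0253,0]
    - [-0.0058,-0.0253,0]
    - [-0.0058,-0.0253,0]
  twist:
    - [0,0,0]
    - [0,0,0]
    - [0,0,0]
    - [0,0,0]
    - [0,0,0]
    - [0,0,0]
    - [0,0,0]
    - [0,0,0]
    - [0,0,0]
    - [0,0,0]
    - [0,0,0]
    - [0,0,0]
    - [0,0,0]
    - [0,0,0]
    - [0,0,0]
    - [0,0,0]
    - [0,0,0]
    - [0,0,0]
    - [0,0,0]
    - [0,0,0]

```text
clock: 6.5
position: [0.472, -0.1946, 0.1803]
tool_rot: [-3.141, -0.002, 2.749]
force: [0.1, -0.6, -2.3]
grip_width: 0.0192
finger_force: 59.2
```

Emit:
apply_moves:
  claw: [0.005,0.005,0.005,0.005,0.005,0.005,0.005,0.005,0.005,0.005,0.005,0.005]
  xyz:
    - [0,0,0]
    - [0,0,0]
    - [0,0,0]
    - [0,0,0]
    - [0,0,0]
    - [0,0,0]
    - [0,0,0]
    - [0,0,0]
    - [0,0,0]
    - [0,0,0]
    - [0,0,0]
    - [0,0,0]
  twist:
    - [0,0,0.121]
    - [0,0,0.121]
    - [0,0,0.121]
    - [0,0,0.121]
    - [0,0,0.121]
    - [0,0,0.121]
    - [0,0,0.121]
    - [0,0,0.121]
    - [0,0,0.121]
    - [0,0,0.121]
    - [0,0,0]
    - [0,0,0]

```text
clock: 7.7
position: [0.4726, -0.1936, 0.1807]
tool_rot: [-3.14, 0.0, 1.543]
force: [-1.0, -0.2, -2.6]
grip_width: 0.0191
finger_force: 59.4
```

```bash
python3 - <<'E'
from h import *
import pickle
f=bot.grab_frame("wrist"); save(f,"w2.png"); pickle.dump(f,open("w2.pkl","wb"))
g=bot.grab_frame("top"); pickle.dump(g,open("t2.pkl","wb"));save(g,"t2.png",(380,180,530,300),5)
s=bot.observe(); print(s["clock"],s["position"],np.degrees(s["tool_rot"]),np.round(s["qpos"],3),s["force"])
E
```

```text
7.8 [ 0.4727743  -0.19375592  0.18100322] [-1.79964767e+02 -2.09094280e-03  8.83370517e+01] [-0.02   0.436  0.387  1.963 -0.227  0.785  0.467] [ 0.98150745  0.29218158 -2.62825574]
```

View pics/w2.png

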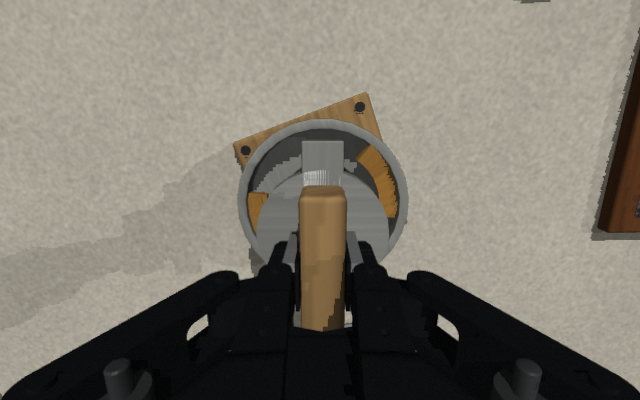

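View pics/t2.png

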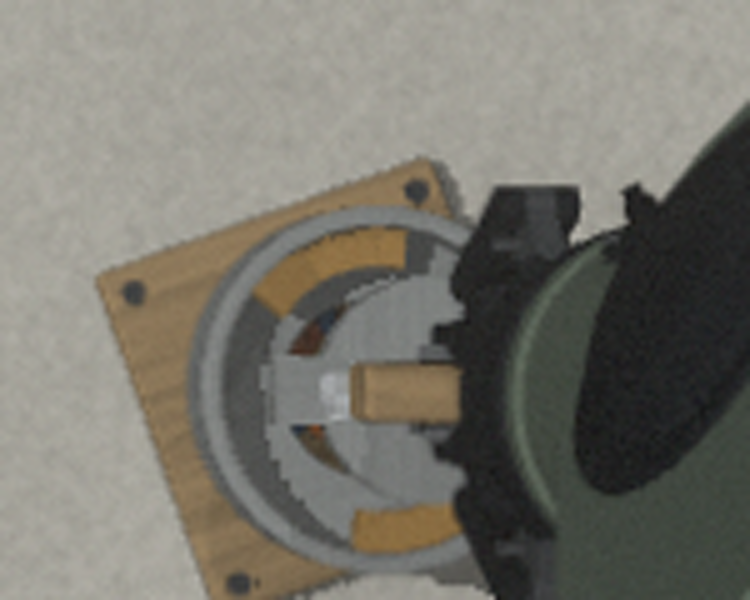

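Wrist view: collar outer rim spans columns 238–407 with its top at row 119. The far ear tip is at (304–343,142) and the bar end at (303–347,187). The ear points into the hook gap.

```bash
python3 - <<'E'
from h import *
import pickle
from scipy.optimize import least_squares
f=pickle.load(open("w2.pkl","rb")); s=bot.observe();p=s["position"];y=s["tool_rot"][2]
t=np.linspace(0,2*np.pi,721)
def ext(c):
    q=proj(f,np.c_[c[0]+.07*np.cos(t),c[1]+.07*np.sin(t),0*t+.095]);return np.array([q[:,0].min(),q[:,0].max(),q[:,1].min()])
r=least_squares(lambda c:ext(c)-[238,407.5,119],[.474,-.193]);print("can",r.x,r.fun)
e=np.array([np.cos(y),np.sin(y)]);n=np.array([np.sin(y),-np.cos(y)])
tip=ray(f,[(304,142),(343,142)],p[2]-.021).mean(0)[:2]-p[:2]
bar=ray(f,[(303,187),(347,187)],p[2]+.031).mean(0)[:2]-p[:2]
print("ear tip tool x,y",tip@e,tip@n,"bar end",bar@e,bar@n)
d=r.x-p[:2];print("can rel tool",d@e,d@n)
g=pickle.load(open("t2.pkl","rb"))
tip=ray(g,[(380+267/5,180+378/5)],p[2]-.021)[0][:2]-p[:2]; print("top: ear mid",tip@e,tip@n)
bar=ray(g,[(380+352/5,180+364/5),(380+352/5,180+418/5)],p[2]+.031).mean(0)[:2]-p[:2]; print("bar end",bar@e,bar@n)
E
```

```text
can [ 0.4719286  -0.19606231] [-1.79644309  1.79339226  0.24750796]
ear tip tool x,y 0.05591764660157593 -0.00044724325500975523 bar end 0.04274809265166311 1.6368571301731894e-05
can rel tool -0.002329956183778252 -0.0007784109404537451
top: ear mid 0.0585723060690379 0.00428917844964086
bar end 0.04266131984170215 0.0007101271140786422
```

Emit:
apply_moves:
  claw: [0.005,0.005,0.005,0.005,0.005,0.005,0.005,0.005,0.005,0.005]
  xyz:
    - [-0.003,0,0.015]
    - [0,0,0.015]
    - [0,0,0.012]
    - [0,0,0.006]
    - [0,0,0.006]
    - [0,0,0.006]
    - [0,0,0.006]
    - [0,0,0.004]
    - [0,0,0.003]
    - [0,0,0]
  twist:
    - [0,0,0]
    - [0,0,0]
    - [0,0,0]
    - [0,0,0]
    - [0,0,0]
    - [0,0,0]
    - [0,0,0]
    - [0,0,0]
    - [0,0,0]
    - [0,0,0]

```text
clock: 8.8
position: [0.4728, -0.1968, 0.108]
tool_rot: [-3.141, -0.0, 1.539]
force: [0.1, 0.2, -2.8]
grip_width: 0.0192
finger_force: 59.4
```

Emit:
apply_moves:
  claw: [0.005,0.005,0.005,0.005]
  xyz:
    - [0,0,0.001]
    - [0,0,0.001]
    - [0,0,0.001]
    - [0,0,0]
  twist:
    - [0,0,0]
    - [0,0,0]
    - [0,0,0]
    - [0,0,0]

```text
clock: 9.2
position: [0.473, -0.1968, 0.1061]
tool_rot: [3.141, -0.0, 1.539]
force: [-5.5, 3.7, 16.4]
grip_width: 0.0194
finger_force: 62.1
```

Emit:
apply_moves:
  claw: [0.005,0.005,0.005,0.005,0.005,0.005,0.005,0.005]
  xyz:
    - [0,0,-0.0005]
    - [0,0,0]
    - [0,0,0]
    - [0,0,0]
    - [0,0,0]
    - [0,0,0]
    - [0,0,0]
    - [0,0,0]
  twist:
    - [0,0,0.087]
    - [0,0,0.087]
    - [0,0,0.087]
    - [0,0,0.087]
    - [0,0,0.087]
    - [0,0,0.087]
    - [0,0,0.087]
    - [0,0,0]

```text
clock: 10.0
position: [0.4733, -0.1969, 0.1061]
tool_rot: [3.141, -0.0, 0.928]
force: [-0.6, 0.3, 5.9]
grip_width: 0.0189
finger_force: 60.6
```

```bash
python3 -c "
from h import *
s=bot.observe();print(np.degrees(s['tool_rot']),s['force'],s['moment'],s['position'],s['qpos'])"
```

```text
[ 1.79950195e+02 -3.17049955e-03  5.31797762e+01] [-0.60288092  0.33028903  5.92060163] [ 0.02396762  0.07136023 -0.19596941] [ 0.47327717 -0.19690064  0.10611219] [-0.08171322  0.58857461  0.49507162  2.01873271 -0.45595306  0.64171811
  0.07183624]
```

Emit:
apply_moves:
  claw: [0.005,0.005,0.005,0.005,0.005,0.005]
  xyz:
    - [0,0,0]
    - [0,0,0]
    - [0,0,0]
    - [0,0,0]
    - [0,0,0]
    - [0,0,0]
  twist:
    - [0,0,0.08]
    - [0,0,0.08]
    - [0,0,0.08]
    - [0,0,0.08]
    - [0,0,0.08]
    - [0,0,0]
  force: 100

```text
clock: 10.6
position: [0.4734, -0.197, 0.1062]
tool_rot: [3.141, -0.001, 0.529]
force: [-0.0, 0.0, 7.0]
grip_width: 0.0185
finger_force: 98.7
```

```bash
python3 -c "
from h import *
s=bot.observe();print(np.degrees(s['tool_rot']),s['force'],s['moment'],s['position'],s['qpos'])"
```

```text
[ 1.79951410e+02 -3.37052991e-02  3.03345122e+01] [-0.0185478   0.02815863  7.01845594] [ 0.02719206  0.0705384  -0.25030083] [ 0.47335162 -0.19699706  0.10622459] [-0.15507954  0.61871297  0.60457509  2.02195325 -0.56128055  0.66775816
 -0.22559104]
```

Emit:
apply_moves:
  claw: [0.005,0.005,0.005,0.005,0.005,0.005]
  xyz:
    - [0,0,0]
    - [0,0,0]
    - [0,0,0]
    - [0,0,0]
    - [0,0,0]
    - [0,0,0]
  twist:
    - [0,0,0.05]
    - [0,0,0.05]
    - [0,0,0.05]
    - [0,0,0.03]
    - [0,0,0.03]
    - [0,0,0]

```text
clock: 11.2
position: [0.4735, -0.1971, 0.1062]
tool_rot: [3.14, -0.0, 0.324]
force: [-0.0, -2.1, 7.4]
grip_width: 0.0187
finger_force: 101.7
```

```bash
python3 -c "
from h import *
s=bot.observe();print(np.degrees(s['tool_rot']),s['force'],s['moment'],s['position'],s['qpos'])"
```

```text
[ 1.79929505e+02 -2.14065922e-02  1.85782380e+01] [-0.02123105 -2.10908964  7.37477823] [-0.47306495  0.09190395  2.05303003] [ 0.47345792 -0.19710233  0.10623497] [-0.19159018  0.63738793  0.66067989  2.02327388 -0.61448368  0.68447106
 -0.3799591 ]
```

Emit:
apply_moves:
  claw: [0.005,0.005,0.005,0.005]
  xyz:
    - [0,0,0]
    - [0,0,0]
    - [0,0,0]
    - [0,0,0]
  twist:
    - [0,0,0.02]
    - [0,0,0.02]
    - [0,0,0.015]
    - [0,0,0]

```text
clock: 11.6
position: [0.4735, -0.1971, 0.1062]
tool_rot: [3.14, -0.0, 0.271]
force: [0.6, -3.3, 7.0]
grip_width: 0.0186
finger_force: 110.4
```

```bash
python3 -c "
from h import *
s=bot.observe();print(np.degrees(s['tool_rot']),s['force'],s['moment'],s['position'])"
```

```text
[ 1.79922525e+02 -1.71105280e-02  1.55203389e+01] [ 0.60342326 -3.30434091  7.00818438] [-0.6150237   0.1679138   2.97760057] [ 0.47346058 -0.19713924  0.10623683]
```

Emit:
apply_moves:
  claw: [0.005,0.005,0.005,0.005]
  xyz:
    - [0,0,0]
    - [0,0,0]
    - [0,0,0]
    - [0,0,0]
  twist:
    - [0,0,0.02]
    - [0,0,0.015]
    - [0,0,0.01]
    - [0,0,0]

```text
clock: 12.0
position: [0.4746, -0.1968, 0.1063]
tool_rot: [3.14, -0.002, 0.224]
force: [7.6, 0.2, 1.1]
grip_width: 0.0184
finger_force: 118.5
```

```bash
python3 -c "
from h import *
s=bot.observe();print(np.degrees(s['tool_rot']),s['force'],s['moment'],s['position'])"
```

```text
[ 1.79916245e+02 -1.42307066e-01  1.28210144e+01] [7.6188099  0.23629928 1.13974537] [ 0.00904494 -1.78023714  0.55485534] [ 0.47458255 -0.1968392   0.10630912]
```

Emit:
apply_moves:
  claw: [0.05,0.05,0.05,0.05,0.05,0.05,0.05,0.05,0.05,0.05,0.05]
  xyz:
    - [0,0,0]
    - [0,0,0]
    - [0,0,0]
    - [0,0,-0.02]
    - [0,0,-0.03]
    - [0,0,-0.03]
    - [0,0,-0.03]
    - [0,0,-0.03]
    - [0,0,-0.02]
    - [0,0,0]
    - [0,0,0]
  twist:
    - [0,0,0]
    - [0,0,0]
    - [0,0,0]
    - [0,0,0]
    - [0,0,0]
    - [0,0,0]
    - [0,0,0]
    - [0,0,0]
    - [0,0,0]
    - [0,0,0]
    - [0,0,0]

```text
clock: 13.1
position: [0.4728, -0.1966, 0.2656]
tool_rot: [-3.141, -0.0, 0.22]
force: [0.5, -0.5, -0.7]
grip_width: 0.0499
finger_force: 0.0
```

```bash
python3 - <<'E'
from h import *
import pickle
f=bot.grab_frame("wrist"); pickle.dump(f,open("w3.pkl","wb")); save(f,"w3.png",(160,50,480,290),2.5)
s=bot.observe(); print(s["clock"],s["position"],np.degrees(s["tool_rot"]),s["force"])
E
```

```text
13.15 [ 0.47263546 -0.19653766  0.26521782] [-1.79971722e+02  2.89799290e-02  1.26152723e+01] [0.54497346 0.13502499 0.60583517]
```

View pics/w3.png

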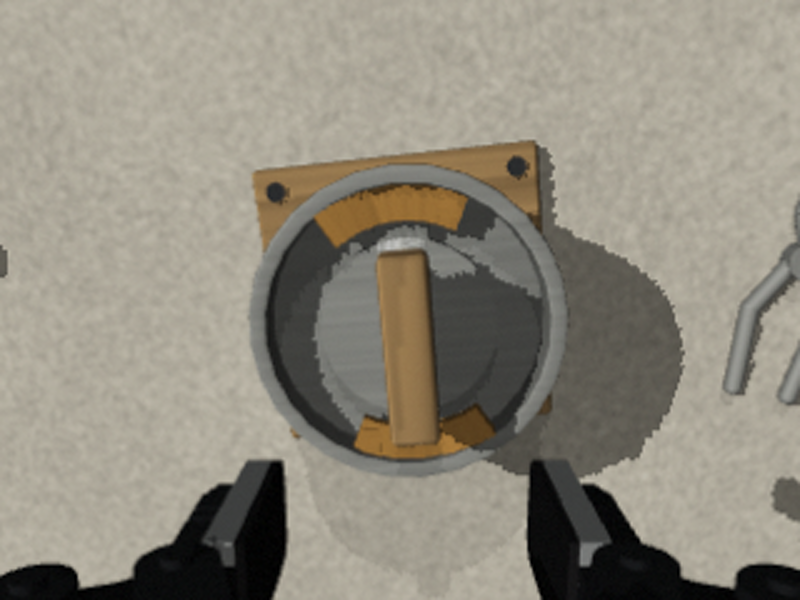

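The lid sits under both hooks and the ears are hidden. Bar corners are at (377,252), (427,250), (438,441) and (393,445), and foot screws at (276,192) and (517,166). I'll measure the final angle.

```bash
python3 - <<'E'
from h import *
import pickle
f=pickle.load(open("w3.pkl","rb")); T=lambda p:[(160+x/2.5-.3,50+y/2.5-.3) for x,y in p]
b=ray(f,T([(377,252),(427,250),(438,441),(393,445)]),.136)
v=(b[0]+b[1]-b[2]-b[3])/2;print(b.mean(0),np.hypot(*v[:2]),np.degrees(np.arctan2(v[1],v[0])))
s=ray(f,T([(276,192),(517,166)]),.012);v=s[1]-s[0];print(np.hypot(*v[:2]),np.degrees(np.arctan2(v[1],v[0]))+90)
E
```

```text
[ 0.47247691 -0.19511599  0.136     ] 0.0752567769507684 16.58910343378875
0.1263039944914594 18.58134731386771
```

Emit:
apply_moves:
  claw: [0.05,0.05,0.05,0.05,0.05,0.05,0.05,0.05,0.005,0.005,0.005,0.005,0.005,0.005]
  xyz:
    - [0,-0.001,0.02]
    - [0,0,0.03]
    - [0,0,0.03]
    - [0,0,0.03]
    - [0,0,0.03]
    - [0,0,0.019]
    - [0,0,0]
    - [0,0,0]
    - [0,0,0]
    - [0,0,0]
    - [0,0,0]
    - [0,0,0]
    - [0,0,0]
    - [0,0,0]
  twist:
    - [0,0,-0.07]
    - [0,0,0]
    - [0,0,0]
    - [0,0,0]
    - [0,0,0]
    - [0,0,0]
    - [0,0,0]
    - [0,0,0]
    - [0,0,0]
    - [0,0,0]
    - [0,0,0]
    - [0,0,0]
    - [0,0,0]
    - [0,0,0]
  force: 120

```text
clock: 14.55
position: [0.4735, -0.1971, 0.1081]
tool_rot: [3.139, -0.002, 0.289]
force: [-1.0, -6.2, 9.9]
grip_width: 0.0184
finger_force: 117.5
```

Emit:
apply_moves:
  claw: [0.005,0.005,0.005]
  xyz:
    - [0,0,0]
    - [0,0,0]
    - [0,0,0]
  twist:
    - [0,0,0.02]
    - [0,0,0.015]
    - [0,0,0]

```text
clock: 14.85
position: [0.4735, -0.1971, 0.1081]
tool_rot: [3.139, -0.002, 0.257]
force: [-1.5, -8.0, 10.7]
grip_width: 0.0179
finger_force: 122.8
```

```bash
python3 -c "
from h import *
s=bot.observe();print(np.degrees(s['tool_rot']),s['force'],s['moment'],s['position'])"
```

```text
[ 1.79829150e+02 -9.20478494e-02  1.47067194e+01] [-1.50426881 -7.96506903 10.7181586 ] [-1.30525616  0.37584331  2.38835067] [ 0.47351982 -0.19712747  0.10814678]
```

Emit:
apply_moves:
  claw: [0.005,0.005,0.005,0.005]
  xyz:
    - [0,0,0]
    - [0,0,0]
    - [0,0,0]
    - [0,0,0]
  twist:
    - [0,0,0.015]
    - [0,0,0.015]
    - [0,0,0.01]
    - [0,0,0]

```text
clock: 15.25
position: [0.4735, -0.1971, 0.1082]
tool_rot: [3.138, -0.001, 0.219]
force: [-3.1, -9.6, 13.8]
grip_width: 0.0181
finger_force: 139.9
```

```bash
python3 -c "
from h import *
s=bot.observe();print(np.degrees(s['tool_rot']),s['force'],s['moment'],s['position'])"
```

```text
[ 1.79816002e+02 -8.12917989e-02  1.25405198e+01] [-3.05915505 -9.59387834 13.7909245 ] [-1.4900924   0.51926316  3.85769145] [ 0.47353727 -0.19711334  0.10818829]
```

Emit:
apply_moves:
  claw: [0.005,0.005,0.005,0.05,0.05,0.05,0.05,0.05,0.05,0.05,0.05,0.05,0.05,0.05]
  xyz:
    - [0,0,0]
    - [0,0,0]
    - [0,0,0]
    - [0,0,0]
    - [0,0,0]
    - [0,0,0]
    - [0,0,-0.02]
    - [0,0,-0.03]
    - [0,0,-0.03]
    - [0,0,-0.03]
    - [0,0,-0.03]
    - [0,0,-0.018]
    - [0,0,0]
    - [0,0,0]
  twist:
    - [0,0,0.01]
    - [0,0,0.01]
    - [0,0,0]
    - [0,0,0]
    - [0,0,0]
    - [0,0,0]
    - [0,0,0]
    - [0,0,0]
    - [0,0,0]
    - [0,0,0]
    - [0,0,0]
    - [0,0,0]
    - [0,0,0]
    - [0,0,0]

```text
clock: 16.65
position: [0.4726, -0.1955, 0.2646]
tool_rot: [-3.141, -0.0, 0.195]
force: [0.6, -0.1, -0.9]
grip_width: 0.0501
finger_force: 0.0
```

```bash
python3 - <<'E'
from h import *
import pickle
f=bot.grab_frame("wrist"); pickle.dump(f,open("w4.pkl","wb")); save(f,"w4.png",(160,50,480,290),2.5)
s=bot.observe(); print(s["clock"],s["position"],np.degrees(s["tool_rot"]),s["force"])
E
```

```text
16.7 [ 0.47242312 -0.19546593  0.26418964] [-1.79966047e+02  2.99250408e-02  1.11691752e+01] [-0.70786535 -0.01180657 -0.96048514]
```

View pics/w4.png

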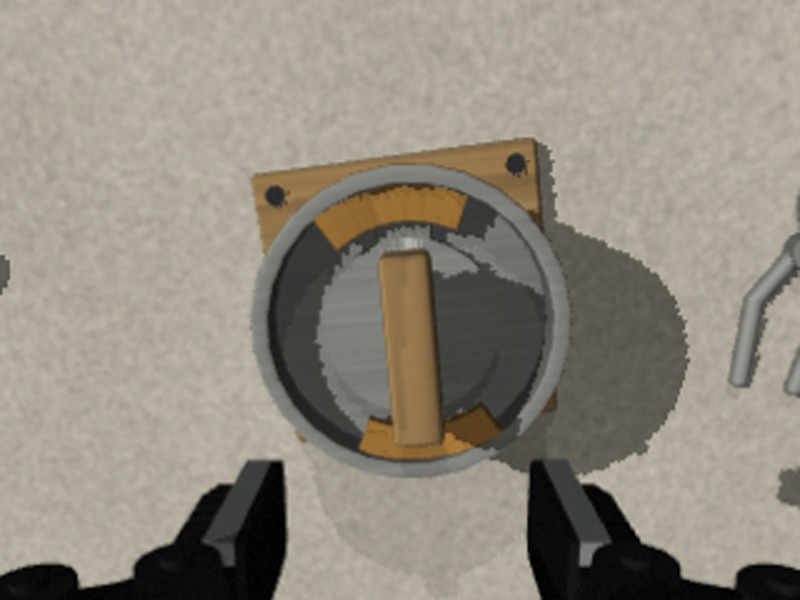

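The lid is still under both hooks. Bar corners are at (380,253), (430,251), (441,442) and (397,446), and foot screws at (275,195) and (516,163).

```bash
python3 - <<'E'
from h import *
import pickle
f=pickle.load(open("w4.pkl","rb")); T=lambda p:[(160+x/2.5-.3,50+y/2.5-.3) for x,y in p]
b=ray(f,T([(380,253),(430,251),(441,442),(397,446)]),.136)
v=(b[0]+b[1]-b[2]-b[3])/2;print(b.mean(0),np.degrees(np.arctan2(v[1],v[0])))
s=ray(f,T([(275,195),(516,163)]),.012);v=s[1]-s[0];print(np.degrees(np.arctan2(v[1],v[0]))+90)
bot.job_done()
E
```

```text
[ 0.47234249 -0.19527018  0.136     ] 15.349442857387018
18.491023373135647
the job is handed in; nothing more can be done
```

The beech-bar lid is in the canister with both ears cammed tight under the hooks, about 3° past the locked direction and about 3° short of the stops. It was released, the other lids were left alone, and the job was handed in at about 16.7 s; no verdict came back.

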